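# Make up two condiment caddies

### The job

Make up the two wooden condiment caddies from the stock on the worktop, with left and right as seen from the robot. The three-pocket caddy gets the oil bottle in its left pocket, the wide squat jar in the middle one and the pepper shaker in the right one; the two-pocket caddy gets the slim jar in its left, square pocket and the box of toothpicks in its right, narrow one. Everything stands upright on the floor of its pocket; leave the stack of small dishes where it is.

Things in the scene. Friction and masses are not known exactly. Their poses are not given: they have to be found in the camera images.
- long_caddy: Longer wooden caddy, fixed: low open box 96 mm (its x) by 276 mm (y), plus a 9 mm lip at each end. Three pockets in a row, each 84 x 84 mm inside, centred at y = +90 (left), 0 and -90 mm (right), x = 0. Walls 6 mm thick, rim 30 mm and pocket floor 6 mm above the worktop. Origin: centre of its underside, on the worktop; x away from the robot, y left, z up (yaw within 0.2 rad).
- short_caddy: Shorter wooden caddy, fixed: low open box 84 mm (its x) by 142 mm (y), plus a 9 mm lip at each end. Left pocket 72 x 72 mm inside, centred at y = +29 mm; right pocket 72 mm (x) by 52 mm (y), centred at y = -39 mm; x = 0. Walls 6 mm thick, rim 30 mm and pocket floor 6 mm above the worktop. Origin: centre of its underside; x away from the robot, y left, z up.
- oil_bottle: Small bottle of oil, glass with a cap, the tallest thing in the stock: 141 mm high, flattened body 62 mm (its x) by 57 mm (its y) up to about 85 mm, sloping shoulder to 122 mm, then a round cap 28 mm across from 122 to 141 mm, its axis at x = +2 mm of this frame. Grip the cap from above. About 0.24 kg. Origin at the centre of its underside, z up.
- squat_jar: Wide squat jar with a flat screw lid (fixed), 84 mm high, body 62 mm (its x) by 68 mm (its y), lid 63 mm across from 74 to 84 mm. Grip it along its x. About 0.25 kg. Origin at the centre of its underside, z up.
- shaker: Round steel pepper shaker with a domed top with holes, 58 mm across, 95 mm high, slightly narrower towards the top. About 0.16 kg. Origin at the centre of its underside, z up.
- slim_jar: Slim round spice jar with a lid (fixed), 47 mm across, 98 mm high. About 0.11 kg. Origin at the centre of its underside, z up.
- pick_box: Upright cardboard box of toothpicks, 30 mm (its x) by 52 mm (its y), 75 mm high; it fits the narrow pocket only with its y along the caddy's x, either way round, and stands nearly so at the start (within about 35 degrees of it). About 0.06 kg. Origin at the centre of its underside, z up.
- dish_stack: Stack of small white nested dishes (one piece), 69 mm across, 78 mm high; not part of either kit, to be left where it is. Loose, about 0.2 kg. Origin at the centre of its underside, z up.
Things that resemble listed ones, but are neither listed nor needed, are in the scene too. Leave any blue or purple look-alike of the slim_jar alone. There is more than one size of the pick_box; the one meant has the size given above.

How it is judged:
By the outcome, as a careful person would: the job done as asked, in the order asked, and still so for the second after the job is handed in, with the robot touching nothing.
It also fails if it takes over 118 s, if anything falls off the work surface, if the arm or the gripper's body presses on something with over 40 N, if the wrist force passes 120 N, or if a joint passes its speed limit or range.

### The arm

A 6-joint arm with a two-finger parallel gripper is mounted at the origin on a cart in front of the work surface, level with it; the furniture and walls round the work are solid. World frame = base frame: x ahead of the robot, y to its left, z up, the work surface at z = 0. Lengths are in m, angles in rad, forces in N, time in s.
With the tool pointing down it reaches from about 0.225 to 0.725 m from the base axis. Payload 3.1 kg.
Tool frame: the origin (TCP) lies between the finger pads; the fingertips stand arm.tcp_to_tips ahead of it and the grasp point (between the pads) lies 5 mm behind it (arm.tcp_to_tips is the distance from the TCP to the fingertips, in m); z points along the fingers, y is the direction in which the jaws open and shut (so a half turn about z gives the same grasp; the last joint's range is limited). The gripper opens to 85 mm and grips with 20 to 120 N. Pads are 22 mm wide; open, the fingers measure 114 mm over their backs; the gripper's body (76 mm by 85 mm) begins 54 mm behind the grasp point. The pads swing forward as they close: fully open they stand 13 mm farther back than shut.
Start: joints at [-1.434, 0.048, 0.099, 1.622, 0, 1.443], TCP at [0.137, -0.507, 0.245] pointing down, gripper open.
Joint ranges: [-2.91, 2.91], [-0.99, 1.94], [-1.21, 1.42], [-2.12, 2.29], [-1.49, 1.47], [-3.14, 3.14]. Speed limits (rad/s): [2.79, 2.79, 3.14, 3.14, 3.14, 3.14].

### API

Orientations are given as a unit quaternion [x, y, z, w].
In Python, from cell import arm gives the robot as it stands.
- The arm moves only by the tool play_rows, never from a script. Its argument "deltas" is a list of rows, each an object of numbers: "dx", "dy", "dz": the shift along the tool's x, y, z in mm; "rx", "ry", "rz": the turn, a rotation vector about the tool's x, y, z in degrees; "hand": the finger opening in mm, from 0 to 85.4. A call has 1 to 8 rows; each row is the pose to reach, as a shift and turn from the pose commanded when the call began, along the tool's axes at that moment; what a row does not reach only later rows make up. A row lasts 1/12 s, in which the tool goes at most 41.7 mm and 7.16 degrees, less where a joint would pass 70% of its speed; a pose out of reach is approached as far as the arm can. A call with a gripper value outside its range is refused whole. The fingers move at their own pace and stop on an object; "force" is the grip in N (left out, the last holds). Time passes only in rows, so rows that repeat a pose let the fingers close. It gives the time, the measured TCP pose, the force and the opening at its end, in the units of the state.
- arm.state(): the state, without advancing time (a new reading comes with each control period).
- arm.grab_frame(name): name is "scene" or "top" or "wrist"; returns the picture (480x640x3 uint8, red, green, blue); there is no depth.
- arm.camera_info(name): a dict with "fx", "fy", "cx", "cy" (pixels), "origin" and "attitude" of the camera in the world; the wrist camera has in their place "tool_from_camera" (4x4, takes a point from camera to tool coordinates, whose origin is the TCP and whose axes are the flange's). Camera axes: x right, y down, z forward; pixel columns grow to the right and rows downward; lengths in m; the calibration is good to about 2 mm. A picture is of the moment at which its call begins: read the wrist's pose just before it. camera_info takes no time and is no camera call.
- arm.finish_job(): hands the job in, once; it reports no verdict.
The state is a dict: "t": time; "joints": joint angles; "qd": joint speeds; "tau": joint torques, N m; "tool_pos": TCP position; "ee_rot": TCP orientation; "contact_force": force on the tool from outside, world axes, zero at the start; "ft_torque": the same for the moment, N m; "finger_gap": finger opening in m.
Only numpy, scipy, OpenCV 4.12 (cv2) and the standard library are available. Lean on these libraries where they do the work, as an engineer would, in place of code of your own. Each camera call takes 0.05 s, during which the arm holds its last target. There are 200 camera calls.

## Working session

There is one attempt and no reset: what is moved stays moved. The work goes in short steps, Python scripts to look and compute and a tool call to move; the robot and the scene stay as the last step left them, time stands still between calls to the robot, and variables do not carry over. Pictures are saved under pics/ and viewed, about 12 in all and at most 16, crops included, and the job is handed in when it is done.

Besides the shell and the picture viewer there is one more tool, called after ">>>" by a JSON object that holds its "name" and its "arguments". play_rows: Moves the arm, as the interface text tells. Its arguments: {"type":"object","properties":{"deltas":{"type":"array","items":{"type":"object","properties":{"dx":{"type":"number"},"dy":{"type":"number"},"dz":{"type":"number"},"rx":{"type":"number"},"ry":{"type":"number"},"rz":{"type":"number"},"hand":{"type":"number"}}}},"force":{"type":"number"}},"required":["deltas"]}

```bash
ls; mkdir -p pics; python3 - <<'E'
from cell import arm
import cv2,numpy as np
np.set_printoptions(precision=4,suppress=True)
print(arm.state()); print(arm.tcp_to_tips)
for n in ("scene","top","wrist"): print(n,arm.camera_info(n))
for n in ("scene","top"): cv2.imwrite(f"pics/{n}0.png",arm.grab_frame(n)[:,:,::-1])
E
```

```text
pics
{'t': 0.0, 'joints': array([-1.4338,  0.0488,  0.0976,  1.622 , -0.    ,  1.443 ]), 'qd': array([ 0.0009,  0.0003, -0.0009, -0.0012,  0.0006, -0.0005]), 'tau': array([ -0.0003, -33.8781,  32.0016,   0.0203,  -0.0002,   0.    ]), 'tool_pos': array([ 0.1373, -0.5061,  0.2441]), 'ee_rot': array([ 0.9912,  0.132 , -0.    , -0.0012]), 'contact_force': array([ 0.1703, -0.4467,  0.0452]), 'ft_torque': array([-0.0085, -0.0405,  0.066 ]), 'finger_gap': 0.0850847074532109}
0.014
scene {'fx': 451.55250959494276, 'fy': 451.55250959494276, 'cx': 312.3370214169164, 'cy': 245.85984815449336, 'origin': array([0.1849, 0.4978, 0.6688]), 'attitude': array([-0.2917,  0.8746, -0.3665,  0.125 ])}
top {'fx': 599.4922973907034, 'fy': 599.4922973907034, 'cx': 316.10795203942655, 'cy': 237.77092265643, 'origin': array([0.3028, 0.0072, 1.4445]), 'attitude': array([-0.6974,  0.711 , -0.0629,  0.064 ])}
wrist {'fx': 408.0295227174771, 'fy': 408.0295227174771, 'cx': 315.0662609709875, 'cy': 237.86942729087346, 'tool_from_camera': array([[-0.0005, -0.9622, -0.2723,  0.0678],
       [ 1.    , -0.0006,  0.0005,  0.0006],
       [-0.0006, -0.2723,  0.9622, -0.1291],
       [ 0.    ,  0.    ,  0.    ,  1.    ]])}
```

View pics/scene0.png

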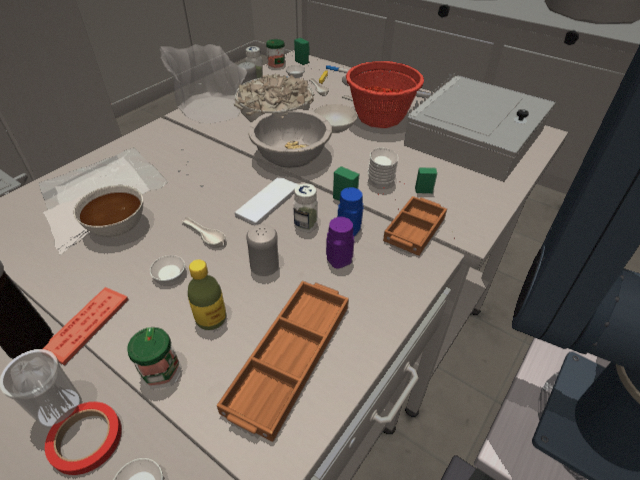

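View pics/top0.png

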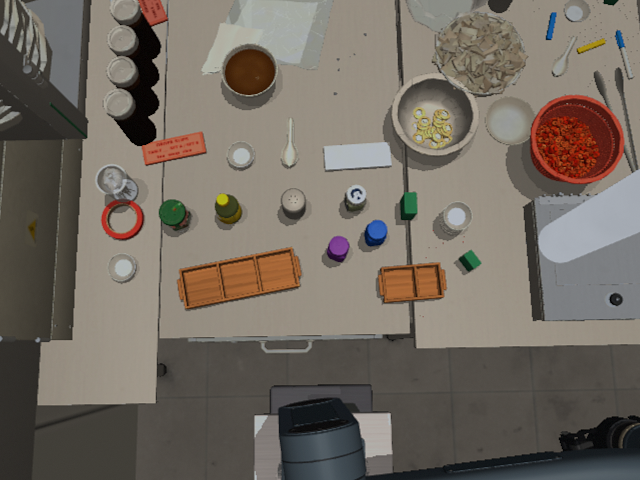

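```bash
cat > h.py <<'E'
import numpy as np, cv2
from cell import arm
from scipy.spatial.transform import Rotation as R
np.set_printoptions(precision=4,suppress=True)
def pose(st=None):
    st=st or arm.state(); T=np.eye(4); T[:3,:3]=R.from_quat(st["ee_rot"]).as_matrix(); T[:3,3]=st["tool_pos"]; return T
def cam(name,T=None):
    c=arm.camera_info(name); K=np.array([[c["fx"],0,c["cx"]],[0,c["fy"],c["cy"]],[0,0,1]])
    if name=="wrist": W=(pose() if T is None else T)@c["tool_from_camera"]
    else:
        W=np.eye(4); W[:3,:3]=R.from_quat(c["attitude"]).as_matrix(); W[:3,3]=c["origin"]
    return K,W
def ray(c,uv):
    K,W=c; d=W[:3,:3]@np.linalg.solve(K,[uv[0],uv[1],1.]); return W[:3,3],d/np.linalg.norm(d)
def onz(c,uv,z):
    o,d=ray(c,uv); return o+d*(z-o[2])/d[2]
def tri(*obs):
    A=np.zeros((3,3));b=np.zeros(3);L=[ray(*x) for x in obs]
    for o,d in L: P=np.eye(3)-np.outer(d,d);A+=P;b+=P@o
    p=np.linalg.solve(A,b); return p,1e3*max(np.linalg.norm((np.eye(3)-np.outer(d,d))@(p-o)) for o,d in L)
def proj(c,p):
    K,W=c; q=K@(W[:3,:3].T@(np.asarray(p)-W[:3,3])); return q[:2]/q[2]
def snap(name,f,crop=None,k=1):
    T=pose(); im=arm.grab_frame(name)[:,:,::-1]; cv2.imwrite(f"pics/{f}_raw.png",im); np.save(f"pics/{f}.npy",T)
    if crop: x0,y0,x1,y1=crop; im=im[y0:y1,x0:x1]
    cv2.imwrite(f"pics/{f}.png",cv2.resize(im,None,fx=k,fy=k,interpolation=cv2.INTER_CUBIC))
def go(p,yaw,T=None):
    "tool-frame shift (mm) and rz (deg) to reach world p, tool down, tool-x yaw (deg)"
    T=pose() if T is None else T
    D=np.eye(3); c,s=np.cos(np.radians(yaw)),np.sin(np.radians(yaw)); D=np.array([[c,s,0],[s,-c,0],[0,0,-1]])
    print("d",np.round(T[:3,:3].T@(np.asarray(p)-T[:3,3])*1e3,1),"r",np.round(np.degrees(R.from_matrix(T[:3,:3].T@D).as_rotvec()),2))
E
python3 - <<'E'
from h import *
t=cam("top"); s=cam("scene")
# coarse two-view
for n,a,b in [("oilcap",(222,201),(198,268)),("squatlid",(172,211),(150,541-200)),("shaker top",(293,200),(263,232)),("slimlid",(356,194),(304,191)),("stack",(457,214),(383,156)),("boxA top",(410,201),(346,176)),("boxB top",(470,259),(427,173))]:
    print(n,*tri((t,a),(s,b)))
for n,a in dict(L=[(181,287),(299,271),(240,278)],S=[(379,285),(446,280)]).items():
    for p in a: print(n,onz(t,p,.03))
im=cv2.imread("pics/top0.png"); 
a=cv2.resize(im[180:315,160:345],None,fx=4.2,fy=4.2,interpolation=2); cv2.imwrite("pics/tl.png",a)
a=cv2.resize(im[180:315,310:495],None,fx=4.2,fy=4.2,interpolation=2); cv2.imwrite("pics/tr.png",a)
E
```

```text
oilcap [0.6285 0.2168 0.1381] 0.5775140790615887
squatlid [0.6177 0.339  0.0888] 1.4358270031497489
shaker top [0.6369 0.0583 0.0951] 1.092483546495219
slimlid [ 0.6498 -0.0869  0.0955] 0.7603403182295855
stack [ 0.6005 -0.3232  0.076 ] 0.8974190666774556
boxA top [ 0.635  -0.2174  0.0653] 2.4077488834226783
boxB top [ 0.497 -0.352  0.055] 0.7362762078344575
L [0.4477 0.3288 0.03  ]
L [0.4804 0.0493 0.03  ]
L [0.4664 0.1893 0.03  ]
S [ 0.4434 -0.1393  0.03  ]
S [ 0.4522 -0.2982  0.03  ]
```

View pics/tl.png

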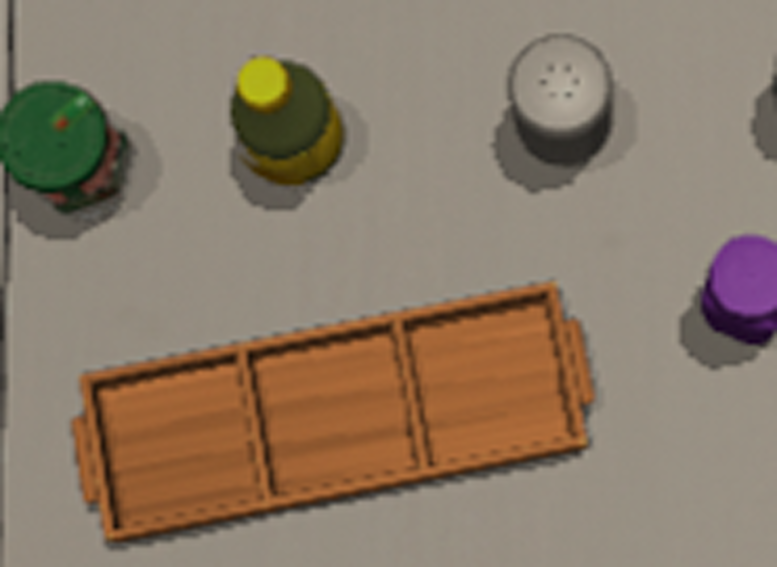

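View pics/tr.png

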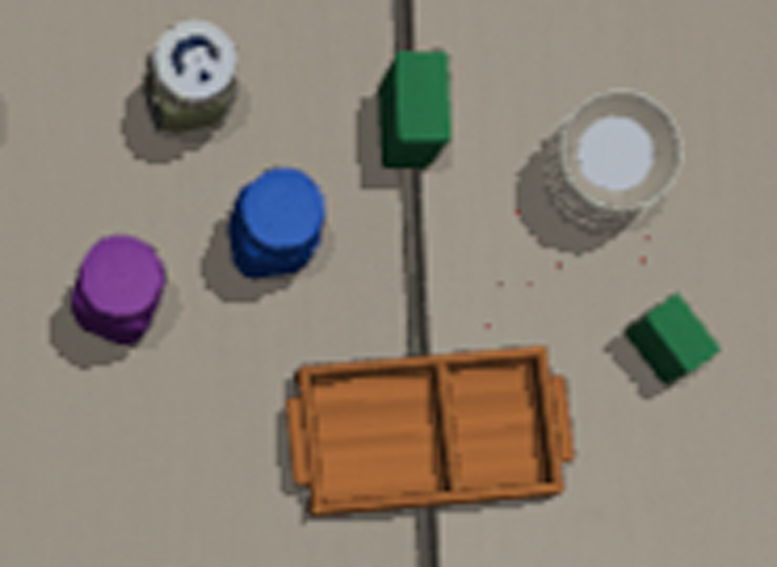

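```bash
python3 - <<'E'
from h import *
t=cam("top")
f=lambda x0,p:(x0+(p[0]+.5)/4.2-.5,180+(p[1]+.5)/4.2-.5)
for n,x0,P,half in [("L",160,[(82,376),(555,284),(587,443),(112,540)],0),("S",310,[(297,368),(545,348),(563,490),(316,513)],0)]:
    Q=np.array([onz(t,f(x0,p),.03) for p in P]); c=Q.mean(0)
    e=(Q[0]+Q[3]-Q[1]-Q[2])/2; g=(Q[0]+Q[1]-Q[2]-Q[3])/2
    yaw=np.arctan2(-e[0],e[1]); print(n,c,np.linalg.norm(e),np.linalg.norm(g),np.degrees(yaw),np.degrees(np.arctan2(g[1],g[0])))
for z in(.075,.065):
  print(z)
  for P in [(398,52),(450,52),(447,140),(396,140)],[(676,294),(721,349),(683,384),(640,328)]:
    Q=np.array([onz(t,f(310,p),z) for p in P]);print(Q.mean(0),[round(1e3*np.linalg.norm(Q[i]-Q[i-1]),1) for i in range(4)],np.degrees(np.arctan2(*(Q[0]-Q[3])[1::-1])))
go((.59,.217,.30),90)
E
```

```text
L [0.4682 0.191  0.03  ] 0.27176523759557036 0.09363695860875582 10.2530174210969 11.006503793922077
S [ 0.4493 -0.2178  0.03  ] 0.14017789680909115 0.0814570943946619 3.854408449380039 4.617309512780337
0.075
[ 0.6314 -0.2153  0.075 ] [np.float64(50.6), np.float64(29.1), np.float64(50.6), np.float64(28.4)] -3.858850725766126
[ 0.4919 -0.3499  0.075 ] [np.float64(28.0), np.float64(38.4), np.float64(29.0), np.float64(38.1)] -48.589761622366105
0.065
[ 0.6338 -0.2169  0.065 ] [np.float64(50.9), np.float64(29.3), np.float64(51.0), np.float64(28.6)] -3.858850725766143
[ 0.4933 -0.3525  0.065 ] [np.float64(28.2), np.float64(38.7), np.float64(29.3), np.float64(38.3)] -48.589761622366275
d [ 626.2 -579.6  -54.4] r [ -0.09  -0.09 -74.83]
```

>>> {"name": "play_rows", "arguments": {"deltas": [{"dx": 626,"dy": -580,"dz": -55,"rz": -75},{"dx": 626,"dy": -580,"dz": -55,"rz": -75},{"dx": 626,"dy": -580,"dz": -55,"rz": -75},{"dx": 626,"dy": -580,"dz": -55,"rz": -75},{"dx": 626,"dy": -580,"dz": -55,"rz": -75},{"dx": 626,"dy": -580,"dz": -55,"rz": -75},{"dx": 626,"dy": -580,"dz": -55,"rz": -75},{"dx": 626,"dy": -580,"dz": -55,"rz": -75}]}}

```text
validation failed for argument at $.de...
```

```bash
python3 - <<'E'
from h import *
print(arm.state()["t"],pose());go((.60,.217,.30),100.6)
E
```

```text
0.1 [[ 0.9652  0.2617 -0.0003  0.1373]
 [ 0.2617 -0.9652  0.0021 -0.5062]
 [ 0.0003 -0.0021 -1.      0.2442]
 [ 0.      0.      0.      1.    ]]
d [ 635.8 -577.   -54.4] r [ -0.09  -0.11 -85.43]
```

>>> {"name": "play_rows", "arguments": {"deltas": [{"dx": 200,"dy": -180,"dz": -50,"rx": 0,"ry": 0,"rz": -55,"hand": 85},{"dx": 200,"dy": -180,"dz": -50,"rx": 0,"ry": 0,"rz": -55,"hand": 85}]}}

```text
t: 0.27
tool_pos: [0.1812, -0.4373, 0.2582]
ee_rot: [0.967, 0.256, 0.0, -0.002]
contact_force: [2.1, -0.7, 1.0]
finger_gap: 0.085
```

```bash
python3 - <<'E'
from h import *
go((.60,.217,.30),100.6)
E
```

```text
d [ 687.5 -362.   -39.2] r [ -0.17  -0.23 -70.98]
```

>>> {"name": "play_rows", "arguments": {"deltas": [{"dx": 687,"dy": -362,"dz": -40,"rz": -71,"hand": 85},{"dx": 687,"dy": -362,"dz": -40,"rz": -71,"hand": 85},{"dx": 687,"dy": -362,"dz": -40,"rz": -71,"hand": 85},{"dx": 687,"dy": -362,"dz": -40,"rz": -71,"hand": 85},{"dx": 687,"dy": -362,"dz": -40,"rz": -71,"hand": 85},{"dx": 687,"dy": -362,"dz": -40,"rz": -71,"hand": 85},{"dx": 687,"dy": -362,"dz": -40,"rz": -71,"hand": 85},{"dx": 687,"dy": -362,"dz": -40,"rz": -71,"hand": 85}]}}

```text
validation failed for argument at $.de...
```

```bash
python3 - <<'E'
from h import *
print(arm.state()["t"]);go((.60,.217,.30),100.6)
E
```

```text
0.2667
d [ 687.5 -362.   -39.2] r [ -0.17  -0.23 -70.98]
```

>>> {"name": "play_rows", "arguments": {"deltas": [{"dx": 290,"dy": -155,"dz": -40,"rz": -56,"hand": 85},{"dx": 290,"dy": -155,"dz": -40,"rz": -56,"hand": 85},{"dx": 290,"dy": -155,"dz": -40,"rz": -56,"hand": 85},{"dx": 290,"dy": -155,"dz": -40,"rz": -56,"hand": 85},{"dx": 290,"dy": -155,"dz": -40,"rz": -56,"hand": 85},{"dx": 290,"dy": -155,"dz": -40,"rz": -56,"hand": 85},{"dx": 290,"dy": -155,"dz": -40,"rz": -56,"hand": 85},{"dx": 290,"dy": -155,"dz": -40,"rz": -56,"hand": 85}]}}

```text
validation failed for argument at $.de...
```

```bash
python3 - <<'E'
from h import *
print(arm.state()["t"]);go((.60,.217,.30),100.6)
E
```

```text
0.2667
d [ 687.5 -362.   -39.2] r [ -0.17  -0.23 -70.98]
```

>>> {"name": "play_rows", "arguments": {"deltas": [{"dx": 36,"dy": -19,"dz": -5,"rz": -7,"hand": 85},{"dx": 72,"dy": -38,"dz": -10,"rz": -14,"hand": 85},{"dx": 108,"dy": -57,"dz": -15,"rz": -21,"hand": 85},{"dx": 144,"dy": -76,"dz": -20,"rz": -28,"hand": 85},{"dx": 180,"dy": -95,"dz": -25,"rz": -35,"hand": 85},{"dx": 216,"dy": -114,"dz": -30,"rz": -42,"hand": 85},{"dx": 252,"dy": -133,"dz": -35,"rz": -49,"hand": 85},{"dx": 288,"dy": -152,"dz": -40,"rz": -56,"hand": 85}]}}

```text
validation failed for argument at $.de...
```

```bash
python3 - <<'E'
from h import *
print(arm.state()["t"]);go((.60,.217,.30),100.6)
E
```

```text
0.2667
d [ 687.5 -362.   -39.2] r [ -0.17  -0.23 -70.98]
```

Probably a cap on component size; keeping each under 200.

>>> {"name": "play_rows", "arguments": {"deltas": [{"dx": 200,"dy": -106,"dz": -40,"rz": -43,"hand": 85},{"dx": 200,"dy": -106,"dz": -40,"rz": -43,"hand": 85},{"dx": 200,"dy": -106,"dz": -40,"rz": -43,"hand": 85},{"dx": 200,"dy": -106,"dz": -40,"rz": -43,"hand": 85},{"dx": 200,"dy": -106,"dz": -40,"rz": -43,"hand": 85},{"dx": 200,"dy": -106,"dz": -40,"rz": -43,"hand": 85}]}}

```text
validation failed for argument at $.de...
```

```bash
python3 - <<'E'
from h import *
print(arm.state()["t"]);go((.60,.217,.30),100.6)
E
```

```text
0.2667
d [ 687.5 -362.   -39.2] r [ -0.17  -0.23 -70.98]
```

>>> {"name": "play_rows", "arguments": {"deltas": [{"dx": 290,"dy": -155,"dz": -40,"rx": 0,"ry": 0,"rz": -56,"hand": 85},{"dx": 290,"dy": -155,"dz": -40,"rx": 0,"ry": 0,"rz": -56,"hand": 85},{"dx": 290,"dy": -155,"dz": -40,"rx": 0,"ry": 0,"rz": -56,"hand": 85},{"dx": 290,"dy": -155,"dz": -40,"rx": 0,"ry": 0,"rz": -56,"hand": 85},{"dx": 290,"dy": -155,"dz": -40,"rx": 0,"ry": 0,"rz": -56,"hand": 85},{"dx": 290,"dy": -155,"dz": -40,"rx": 0,"ry": 0,"rz": -56,"hand": 85},{"dx": 290,"dy": -155,"dz": -40,"rx": 0,"ry": 0,"rz": -56,"hand": 85},{"dx": 290,"dy": -155,"dz": -40,"rx": 0,"ry": 0,"rz": -56,"hand": 85}]}}

```text
t: 0.93
tool_pos: [0.3584, -0.158, 0.3006]
ee_rot: [0.732, 0.681, 0.0, 0.0]
contact_force: [1.2, -0.7, -0.5]
finger_gap: 0.0854
```

```bash
python3 - <<'E'
from h import *
print(arm.state()["t"]);go((.60,.217,.30),100.6)
E
```

```text
0.9333
d [391.6 213.7   0.6] r [  0.01  -0.   -14.77]
```

>>> {"name": "play_rows", "arguments": {"deltas": [{"dx": 392,"dy": 214,"dz": 0,"rx": 0,"ry": 0,"rz": -15,"hand": 60},{"dx": 392,"dy": 214,"dz": 0,"rx": 0,"ry": 0,"rz": -15,"hand": 60},{"dx": 392,"dy": 214,"dz": 0,"rx": 0,"ry": 0,"rz": -15,"hand": 60},{"dx": 392,"dy": 214,"dz": 0,"rx": 0,"ry": 0,"rz": -15,"hand": 60},{"dx": 392,"dy": 214,"dz": 0,"rx": 0,"ry": 0,"rz": -15,"hand": 60},{"dx": 392,"dy": 214,"dz": 0,"rx": 0,"ry": 0,"rz": -15,"hand": 60},{"dx": 392,"dy": 214,"dz": 0,"rx": 0,"ry": 0,"rz": -15,"hand": 60},{"dx": 392,"dy": 214,"dz": 0,"rx": 0,"ry": 0,"rz": -15,"hand": 60}]}}

```text
t: 1.6
tool_pos: [0.5406, 0.1211, 0.2999]
ee_rot: [0.639, 0.769, -0.0, -0.0]
contact_force: [1.1, -0.7, 0.3]
finger_gap: 0.0598
```

```bash
python3 - <<'E'
from h import *
print(arm.state()["t"]);snap("wrist","w1");go((.60,.217,.30),100.6)
E
```

```text
1.6
d [77.7 71.8 -3.2] r [-0.03 -0.35  0.22]
```

View pics/w1.png

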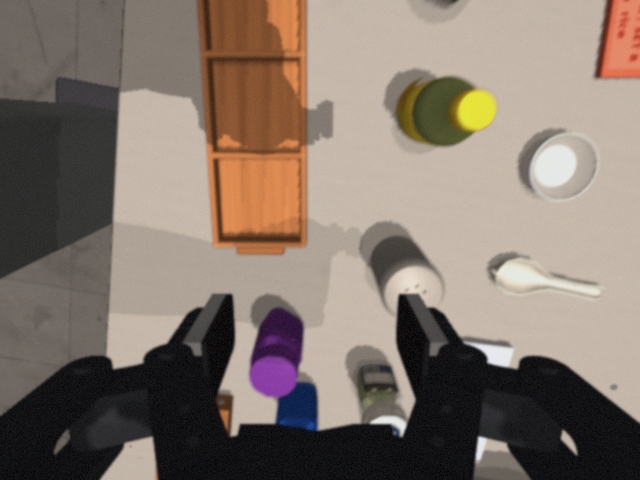

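>>> {"name": "play_rows", "arguments": {"deltas": [{"dx": 78,"dy": 72,"dz": 0,"rx": 0,"ry": 0,"rz": 0,"hand": 60},{"dx": 78,"dy": 72,"dz": 0,"rx": 0,"ry": 0,"rz": 0,"hand": 60},{"dx": 78,"dy": 72,"dz": 0,"rx": 0,"ry": 0,"rz": 0,"hand": 60},{"dx": 78,"dy": 72,"dz": 0,"rx": 0,"ry": 0,"rz": 0,"hand": 60}]}}

```text
t: 1.98
tool_pos: [0.5977, 0.2126, 0.2966]
ee_rot: [0.638, 0.77, -0.001, -0.002]
contact_force: [-1.3, -0.7, -0.9]
finger_gap: 0.0599
```

```bash
python3 - <<'E'
from h import *
print(arm.state()["t"],pose()[:3,3]);snap("wrist","w2")
E
```

```text
1.9833 [0.5977 0.2126 0.2966]
```

View pics/w2.png

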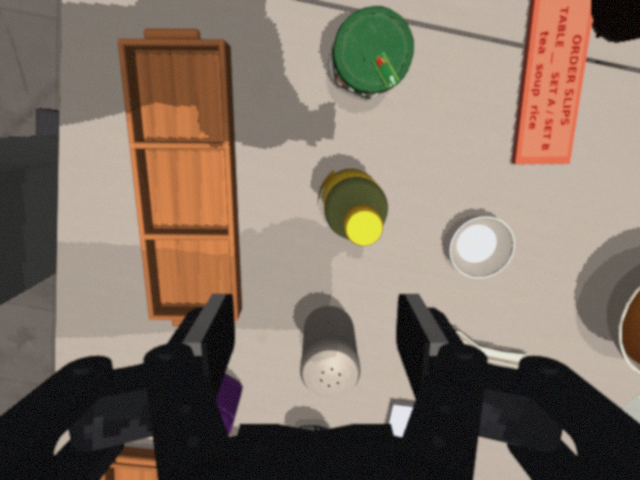

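```bash
python3 - <<'E'
from h import *
t=cam("top"); w1=cam("wrist",np.load("pics/w1.npy"));w2=cam("wrist",np.load("pics/w2.npy"))
f=lambda x0,p:(x0+(p[0]+.5)/4.2-.5,180+(p[1]+.5)/4.2-.5)
print("cap",tri((w1,(474,110)),(w2,(364,226)),(t,f(160,(262,83)))), tri((w1,(474,110)),(w2,(364,226))))
print("lid",tri((w2,(373,49)),(t,f(160,(54,137)))))
print("shk",tri((w1,(414,289)),(w2,(330,371)),(t,f(160,(560,82)))))
P=[(121,41),(228,40),(239,318),(151,321)]
Pt=[(112,540),(82,376),(555,284),(587,443)]
for p,q in zip(P,Pt): print(tri((w2,p),(t,f(160,q))))
Q=np.array([onz(w2,p,.03) for p in P]);c=Q.mean(0)
e=(Q[0]+Q[1]-Q[2]-Q[3])/2; g=(Q[1]+Q[2]-Q[0]-Q[3])/2
print(c,np.linalg.norm(e),np.linalg.norm(g),np.degrees(np.arctan2(-e[0],e[1])),np.degrees(np.arctan2(g[1],g[0])))
im=cv2.imread("pics/w2_raw.png");cv2.imwrite("pics/w2c.png",cv2.resize(im[0:220,290:510],None,fx=2.7,fy=2.7,interpolation=2))
E
```

```text
cap (array([0.631 , 0.2156, 0.141 ]), np.float64(0.3809090172353544)) (array([0.6313, 0.2153, 0.1398]), np.float64(0.10867441812338122))
lid (array([0.6172, 0.3411, 0.0817]), np.float64(0.4604542407896876))
shk (array([0.6406, 0.0602, 0.0879]), np.float64(1.7864006109185702))
(array([0.398 , 0.3164, 0.0244]), np.float64(0.18788383405826434))
(array([0.4917, 0.3359, 0.0205]), np.float64(0.4633990731295014))
(array([0.5393, 0.0655, 0.0267]), np.float64(0.9654253416122299))
(array([0.4479, 0.0479, 0.0322]), np.float64(1.5690084302298224))
[0.4709 0.1905 0.03  ] 0.27279303910944736 0.09483539029014225 9.940933663360926 12.05998082202367
```

View pics/w2c.png

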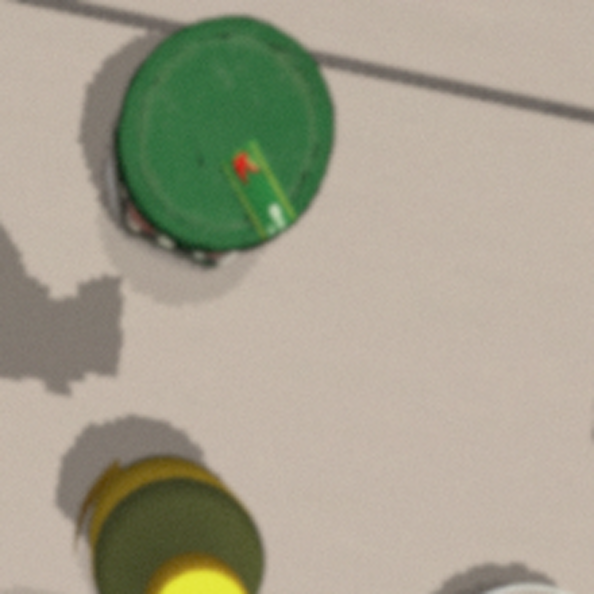

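```bash
python3 - <<'E'
from h import *
go((.631,.2155,.2),100.5);go((.631,.2155,.131),100.5)
E
```

```text
d [-1.4 34.9 97.5] r [-0.24  0.01  0.17]
d [ -1.3  35.1 166.5] r [-0.24  0.01  0.17]
```

>>> {"name": "play_rows", "arguments": {"deltas": [{"dx": -1,"dy": 35,"dz": 20,"rx": 0,"ry": 0,"rz": 0,"hand": 55},{"dx": -1,"dy": 35,"dz": 60,"rx": 0,"ry": 0,"rz": 0,"hand": 55},{"dx": -1,"dy": 35,"dz": 100,"rx": 0,"ry": 0,"rz": 0,"hand": 55},{"dx": -1,"dy": 35,"dz": 130,"rx": 0,"ry": 0,"rz": 0,"hand": 55},{"dx": -1,"dy": 35,"dz": 150,"rx": 0,"ry": 0,"rz": 0,"hand": 55},{"dx": -1,"dy": 35,"dz": 160,"rx": 0,"ry": 0,"rz": 0,"hand": 55},{"dx": -1,"dy": 35,"dz": 165,"rx": 0,"ry": 0,"rz": 0,"hand": 55},{"dx": -1,"dy": 35,"dz": 165,"rx": 0,"ry": 0,"rz": 0,"hand": 55}]}}

```text
t: 2.7
tool_pos: [0.6307, 0.2132, 0.1353]
ee_rot: [0.64, 0.769, -0.001, -0.0]
contact_force: [1.0, 0.0, 0.2]
finger_gap: 0.0547
```

```bash
python3 - <<'E'
from h import *
go((.631,.2155,.131),100.5)
E
```

```text
d [2.2 0.7 4.3] r [-0.06  0.01 -0.05]
```

>>> {"name": "play_rows", "arguments": {"deltas": [{"dx": 2,"dy": 0,"dz": 3,"rx": 0,"ry": 0,"rz": 0,"hand": 55},{"dx": 2,"dy": 0,"dz": 3,"rx": 0,"ry": 0,"rz": 0,"hand": 20},{"dx": 2,"dy": 0,"dz": 3,"rx": 0,"ry": 0,"rz": 0,"hand": 20},{"dx": 2,"dy": 0,"dz": 3,"rx": 0,"ry": 0,"rz": 0,"hand": 20},{"dx": 2,"dy": 0,"dz": 3,"rx": 0,"ry": 0,"rz": 0,"hand": 20},{"dx": 2,"dy": 0,"dz": 3,"rx": 0,"ry": 0,"rz": 0,"hand": 20},{"dx": 2,"dy": 0,"dz": 3,"rx": 0,"ry": 0,"rz": 0,"hand": 20}], "force": 50}}

```text
t: 3.28
tool_pos: [0.6321, 0.2164, 0.1349]
ee_rot: [0.639, 0.769, 0.001, 0.001]
contact_force: [0.6, -0.3, 5.7]
finger_gap: 0.0266
```

```bash
python3 - <<'E'
from h import *
print(pose()[:3,3])
from math import *
def L(y,yaw=radians(10.5),c=(.470,.191)): return c[0]-sin(yaw)*y, c[1]+cos(yaw)*y
z=pose()[2,3]
p=L(.09);print(p); go((p[0],p[1],z+.06),100.5);go((p[0],p[1],z+.006),100.5)
E
```

```text
[0.6321 0.2164 0.1349]
(0.4535988027057067, 0.2794929416807559)
d [  94.6 -163.8  -60.6] r [ 0.22 -0.    0.  ]
d [  94.6 -164.    -6.6] r [ 0.22 -0.    0.  ]
```

>>> {"name": "play_rows", "arguments": {"deltas": [{"dx": 0,"dy": 0,"dz": -30,"rx": 0,"ry": 0,"rz": 0,"hand": 20},{"dx": 0,"dy": 0,"dz": -60,"rx": 0,"ry": 0,"rz": 0,"hand": 20},{"dx": 20,"dy": -33,"dz": -60,"rx": 0,"ry": 0,"rz": 0,"hand": 20},{"dx": 40,"dy": -66,"dz": -60,"rx": 0,"ry": 0,"rz": 0,"hand": 20},{"dx": 60,"dy": -99,"dz": -60,"rx": 0,"ry": 0,"rz": 0,"hand": 20},{"dx": 78,"dy": -132,"dz": -60,"rx": 0,"ry": 0,"rz": 0,"hand": 20},{"dx": 90,"dy": -155,"dz": -60,"rx": 0,"ry": 0,"rz": 0,"hand": 20},{"dx": 95,"dy": -164,"dz": -60,"rx": 0,"ry": 0,"rz": 0,"hand": 20}]}}

```text
t: 3.95
tool_pos: [0.4481, 0.2805, 0.1917]
ee_rot: [0.638, 0.77, -0.001, -0.001]
contact_force: [0.0, -1.4, -2.4]
finger_gap: 0.0261
```

```bash
python3 - <<'E'
from h import *
go((.4536,.2795,.1419),100.5);snap("scene","s1",(140,200,360,420),2.7)
E
```

```text
d [-2.1  5.5 49.8] r [-0.24 -0.02  0.17]
```

View pics/s1.png

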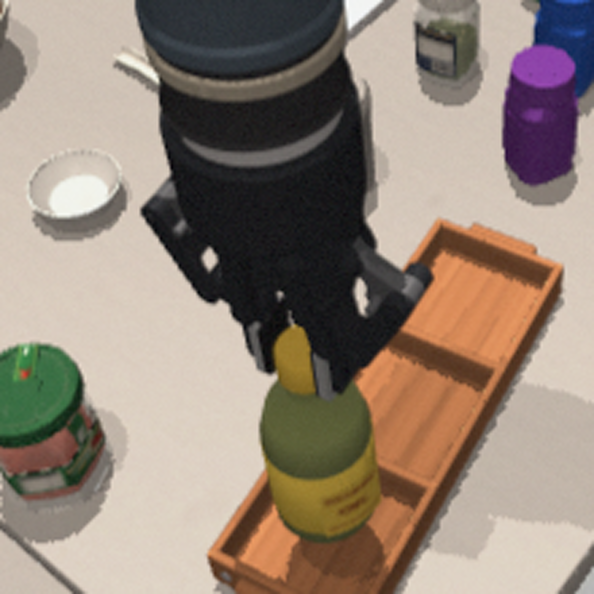

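>>> {"name": "play_rows", "arguments": {"deltas": [{"dx": 0,"dy": 0,"dz": 0,"rx": 0,"ry": 0,"rz": 0,"hand": 20},{"dx": 0,"dy": 0,"dz": 10,"rx": 0,"ry": 0,"rz": 0,"hand": 20},{"dx": 0,"dy": 0,"dz": 22,"rx": 0,"ry": 0,"rz": 0,"hand": 20},{"dx": 0,"dy": 0,"dz": 34,"rx": 0,"ry": 0,"rz": 0,"hand": 20},{"dx": 0,"dy": 0,"dz": 40,"rx": 0,"ry": 0,"rz": 0,"hand": 20},{"dx": 0,"dy": 0,"dz": 44,"rx": 0,"ry": 0,"rz": 0,"hand": 20},{"dx": 0,"dy": 0,"dz": 44,"rx": 0,"ry": 0,"rz": 0,"hand": 20}]}}

```text
t: 4.58
tool_pos: [0.4517, 0.2789, 0.1462]
ee_rot: [0.64, 0.769, -0.002, -0.001]
contact_force: [0.5, -0.0, -2.5]
finger_gap: 0.0264
```

```bash
python3 - <<'E'
from h import *
go((.4536,.2795,.1409),100.5);print(arm.state()["contact_force"])
E
```

```text
d [0.3 2.  5.3] r [-0.21  0.05 -0.05]
[ 0.5358 -0.0063 -2.5351]
```

>>> {"name": "play_rows", "arguments": {"deltas": [{"dx": 0,"dy": 1,"dz": 3,"rx": 0,"ry": 0,"rz": 0,"hand": 20},{"dx": 0,"dy": 1,"dz": 5,"rx": 0,"ry": 0,"rz": 0,"hand": 20},{"dx": 0,"dy": 1,"dz": 6,"rx": 0,"ry": 0,"rz": 0,"hand": 20},{"dx": 0,"dy": 1,"dz": 6,"rx": 0,"ry": 0,"rz": 0,"hand": 20}]}}

```text
t: 4.92
tool_pos: [0.4535, 0.2799, 0.1427]
ee_rot: [0.639, 0.769, 0.0, 0.0]
contact_force: [-1.1, -0.4, -1.5]
finger_gap: 0.026
```

>>> {"name": "play_rows", "arguments": {"deltas": [{"dx": 0,"dy": 0,"dz": 1.5,"rx": 0,"ry": 0,"rz": 0,"hand": 20},{"dx": 0,"dy": 0,"dz": 3,"rx": 0,"ry": 0,"rz": 0,"hand": 20},{"dx": 0,"dy": 0,"dz": 3,"rx": 0,"ry": 0,"rz": 0,"hand": 20}]}}

```text
t: 5.17
tool_pos: [0.4539, 0.2802, 0.1409]
ee_rot: [0.639, 0.769, 0.001, 0.0]
contact_force: [-1.5, 0.4, 3.1]
finger_gap: 0.0261
```

Contact with the floor of the pocket. Release and rise.

>>> {"name": "play_rows", "arguments": {"deltas": [{"dx": 0,"dy": 0,"dz": 0,"rx": 0,"ry": 0,"rz": 0,"hand": 50},{"dx": 0,"dy": 0,"dz": 0,"rx": 0,"ry": 0,"rz": 0,"hand": 50},{"dx": 0,"dy": 0,"dz": 0,"rx": 0,"ry": 0,"rz": 0,"hand": 50},{"dx": 0,"dy": 0,"dz": -20,"rx": 0,"ry": 0,"rz": 0,"hand": 50},{"dx": 0,"dy": 0,"dz": -60,"rx": 0,"ry": 0,"rz": 0,"hand": 85},{"dx": 0,"dy": 0,"dz": -90,"rx": 0,"ry": 0,"rz": 0,"hand": 85}]}}

```text
t: 5.67
tool_pos: [0.4528, 0.2796, 0.2302]
ee_rot: [0.639, 0.769, -0.001, -0.0]
contact_force: [0.6, -0.3, -0.1]
finger_gap: 0.0727
```

```bash
python3 - <<'E'
from h import *
print(pose()[:3,3])
go((.617,.341,.20),100.5); go((.58,.29,.28),100.5)
E
```

```text
[0.4528 0.2796 0.2302]
d [ 30.5 172.7  29.9] r [-0.1   0.02 -0.  ]
d [-13.  126.9 -50. ] r [-0.1   0.02 -0.  ]
```

```bash
python3 - <<'E'
from h import *
im=cv2.imread("pics/scene0.png");a=cv2.resize(im[320:390,115:195],(400,350),interpolation=2)
im=cv2.imread("pics/w2_raw.png");b=cv2.resize(im[0:110,320:430],(350,350),interpolation=2)
cv2.imwrite("pics/m1.png",np.hstack([a,b]))
E
```

```text
(no output)
```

View pics/m1.png

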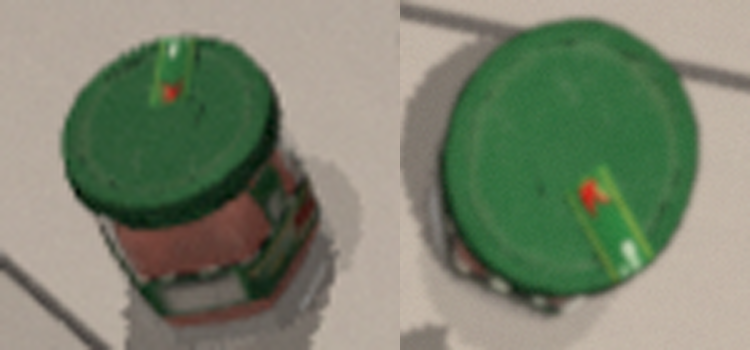

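```bash
python3 - <<'E'
from h import *
s=cam("scene")
P=[(142,290),(170,322),(267,304),(318,228)]
Q=np.array([onz(s,(115+p[0]/5-.4,320+p[1]/5-.4),.006) for p in P]);print(Q)
for a,b in zip(Q,Q[1:]): print(np.linalg.norm(b-a)*1e3,np.degrees(np.arctan2(*(b-a)[1::-1])))
go((.617,.315,.24),100.5)
E
```

```text
[[0.6307 0.3671 0.006 ]
 [0.6143 0.3689 0.006 ]
 [0.5944 0.3461 0.006 ]
 [0.6025 0.3177 0.006 ]]
16.498058852210164 173.72419332709714
30.31658029813513 -131.1218389981453
29.486430107824265 -74.06606981970022
d [  4.9 167.9 -10.1] r [-0.1   0.02 -0.  ]
```

>>> {"name": "play_rows", "arguments": {"deltas": [{"dx": 7,"dy": 42,"dz": 0,"rx": 0,"ry": 0,"rz": -4,"hand": 85},{"dx": 14,"dy": 83,"dz": 10,"rx": 0,"ry": 0,"rz": -7.5,"hand": 85},{"dx": 21,"dy": 123,"dz": 20,"rx": 0,"ry": 0,"rz": -7.5,"hand": 85},{"dx": 28,"dy": 160,"dz": 30,"rx": 0,"ry": 0,"rz": -7.5,"hand": 85},{"dx": 30,"dy": 172,"dz": 50,"rx": 0,"ry": 0,"rz": -7.5,"hand": 85},{"dx": 30,"dy": 172,"dz": 80,"rx": 0,"ry": 0,"rz": -7.5,"hand": 85},{"dx": 30,"dy": 172,"dz": 100,"rx": 0,"ry": 0,"rz": -7.5,"hand": 85},{"dx": 30,"dy": 172,"dz": 110,"rx": 0,"ry": 0,"rz": -7.5,"hand": 85}]}}

```text
t: 6.33
tool_pos: [0.6154, 0.3399, 0.114]
ee_rot: [0.588, 0.809, -0.003, -0.002]
contact_force: [-0.5, 0.0, -0.8]
finger_gap: 0.0851
```

```bash
python3 - <<'E'
from h import *
go((.617,.341,.062),108);snap("wrist","w3")
E
```

```text
d [ 0.6  2.2 52. ] r [-0.42  0.04 -0.02]
```

View pics/w3.png

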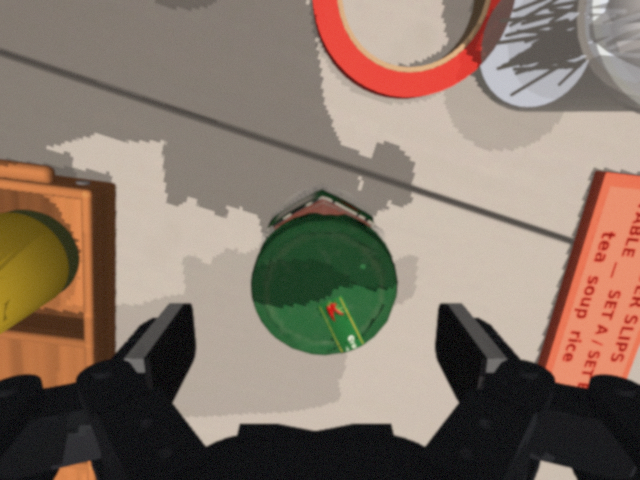

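>>> {"name": "play_rows", "arguments": {"deltas": [{"dx": 0,"dy": 2.5,"dz": 25,"rx": 0,"ry": 0,"rz": 0,"hand": 85},{"dx": 0,"dy": 2.5,"dz": 42,"rx": 0,"ry": 0,"rz": 0,"hand": 85},{"dx": 0,"dy": 2.5,"dz": 48,"rx": 0,"ry": 0,"rz": 0,"hand": 85},{"dx": 0,"dy": 2.5,"dz": 48,"rx": 0,"ry": 0,"rz": 0,"hand": 60},{"dx": 0,"dy": 2.5,"dz": 48,"rx": 0,"ry": 0,"rz": 0,"hand": 50},{"dx": 0,"dy": 2.5,"dz": 48,"rx": 0,"ry": 0,"rz": 0,"hand": 50},{"dx": 0,"dy": 2.5,"dz": 48,"rx": 0,"ry": 0,"rz": 0,"hand": 50},{"dx": 0,"dy": 2.5,"dz": 48,"rx": 0,"ry": 0,"rz": 0,"hand": 50}], "force": 50}}

```text
t: 7.05
tool_pos: [0.6203, 0.3419, 0.0735]
ee_rot: [0.588, 0.809, 0.001, 0.001]
contact_force: [-0.3, -0.3, 0.5]
finger_gap: 0.0615
```

```bash
python3 - <<'E'
from h import *
z=pose()[2,3];print(z)
go((.470,.191,z+.06),100.5);go((.470,.191,z+.006),100.5)
E
```

```text
0.07351878500529672
d [ -97.  -189.4  -60.6] r [ 0.17 -0.03  7.5 ]
d [ -97.1 -189.6   -6.6] r [ 0.17 -0.03  7.5 ]
```

>>> {"name": "play_rows", "arguments": {"deltas": [{"dx": 0,"dy": 0,"dz": -35,"rx": 0,"ry": 0,"rz": 0,"hand": 50},{"dx": -20,"dy": -12,"dz": -60,"rx": 0,"ry": 0,"rz": 0,"hand": 50},{"dx": -55,"dy": -34,"dz": -65,"rx": 0,"ry": 0,"rz": 2,"hand": 50},{"dx": -90,"dy": -55,"dz": -65,"rx": 0,"ry": 0,"rz": 5,"hand": 50},{"dx": -110,"dy": -75,"dz": -65,"rx": 0,"ry": 0,"rz": 7.5,"hand": 50},{"dx": -107,"dy": -113,"dz": -65,"rx": 0,"ry": 0,"rz": 7.5,"hand": 50},{"dx": -102,"dy": -150,"dz": -65,"rx": 0,"ry": 0,"rz": 7.5,"hand": 50},{"dx": -98,"dy": -180,"dz": -65,"rx": 0,"ry": 0,"rz": 7.5,"hand": 50}]}}

```text
t: 7.72
tool_pos: [0.4761, 0.1913, 0.1362]
ee_rot: [0.64, 0.768, -0.001, -0.001]
contact_force: [-1.0, 0.4, -1.9]
finger_gap: 0.0612
```

```bash
python3 - <<'E'
from h import *
go((.470,.191,.0795),100.5)
E
```

```text
d [ 0.8 -6.  56.7] r [-0.1  -0.01 -0.1 ]
```

>>> {"name": "play_rows", "arguments": {"deltas": [{"dx": 1,"dy": -5,"dz": 5,"rx": 0,"ry": 0,"rz": 0,"hand": 50},{"dx": 1,"dy": -7,"dz": 20,"rx": 0,"ry": 0,"rz": 0,"hand": 50},{"dx": 1,"dy": -7,"dz": 36,"rx": 0,"ry": 0,"rz": 0,"hand": 50},{"dx": 1,"dy": -7,"dz": 46,"rx": 0,"ry": 0,"rz": 0,"hand": 50},{"dx": 1,"dy": -7,"dz": 52,"rx": 0,"ry": 0,"rz": 0,"hand": 50},{"dx": 1,"dy": -7,"dz": 54,"rx": 0,"ry": 0,"rz": 0,"hand": 50},{"dx": 1,"dy": -7,"dz": 54,"rx": 0,"ry": 0,"rz": 0,"hand": 50}]}}

```text
t: 8.3
tool_pos: [0.4713, 0.1923, 0.0821]
ee_rot: [0.639, 0.769, -0.0, -0.0]
contact_force: [-0.2, 0.4, -3.1]
finger_gap: 0.0611
```

```bash
python3 - <<'E'
from h import *
go((.470,.191,.0795),100.5)
E
```

```text
d [-1.  -1.5  2.6] r [-0.06  0.   -0.01]
```

>>> {"name": "play_rows", "arguments": {"deltas": [{"dx": -1,"dy": -1,"dz": 2,"rx": 0,"ry": 0,"rz": 0,"hand": 50},{"dx": -1,"dy": -1,"dz": 3.5,"rx": 0,"ry": 0,"rz": 0,"hand": 50},{"dx": -1,"dy": -1,"dz": 4,"rx": 0,"ry": 0,"rz": 0,"hand": 50}]}}

```text
t: 8.55
tool_pos: [0.4714, 0.1913, 0.0795]
ee_rot: [0.64, 0.769, 0.001, 0.0]
contact_force: [-1.7, -0.5, 0.7]
finger_gap: 0.0614
```

>>> {"name": "play_rows", "arguments": {"deltas": [{"dx": 0,"dy": 0,"dz": 0.5,"rx": 0,"ry": 0,"rz": 0,"hand": 85},{"dx": 0,"dy": 0,"dz": 0.5,"rx": 0,"ry": 0,"rz": 0,"hand": 85},{"dx": 0,"dy": 0,"dz": 0.5,"rx": 0,"ry": 0,"rz": 0,"hand": 85},{"dx": 0,"dy": 0,"dz": -20,"rx": 0,"ry": 0,"rz": 0,"hand": 85},{"dx": 0,"dy": 0,"dz": -60,"rx": 0,"ry": 0,"rz": 0,"hand": 85},{"dx": 0,"dy": 0,"dz": -95,"rx": 0,"ry": 0,"rz": 0,"hand": 85}]}}

```text
t: 9.05
tool_pos: [0.4696, 0.1909, 0.1739]
ee_rot: [0.639, 0.769, -0.001, -0.001]
contact_force: [0.5, 0.3, 1.2]
finger_gap: 0.0849
```

```bash
python3 - <<'E'
from h import *
print(pose()[:3,3])
go((.638,.06,.18),100.5)
E
```

```text
[0.4696 0.1909 0.1739]
d [-159.4  141.7   -6.4] r [-0.14  0.01 -0.  ]
```

>>> {"name": "play_rows", "arguments": {"deltas": [{"dx": -27,"dy": 24,"dz": -5,"rx": 0,"ry": 0,"rz": 0,"hand": 85},{"dx": -54,"dy": 48,"dz": -5,"rx": 0,"ry": 0,"rz": 0,"hand": 85},{"dx": -81,"dy": 72,"dz": -5,"rx": 0,"ry": 0,"rz": 0,"hand": 85},{"dx": -108,"dy": 96,"dz": -5,"rx": 0,"ry": 0,"rz": 0,"hand": 85},{"dx": -135,"dy": 120,"dz": -5,"rx": 0,"ry": 0,"rz": 0,"hand": 85},{"dx": -152,"dy": 135,"dz": -5,"rx": 0,"ry": 0,"rz": 0,"hand": 85},{"dx": -159,"dy": 142,"dz": -5,"rx": 0,"ry": 0,"rz": 0,"hand": 85},{"dx": -159,"dy": 142,"dz": -5,"rx": 0,"ry": 0,"rz": 0,"hand": 85}]}}

```text
t: 9.72
tool_pos: [0.6411, 0.0585, 0.178]
ee_rot: [0.641, 0.768, 0.0, 0.0]
contact_force: [-0.6, 0.3, 0.2]
finger_gap: 0.085
```

```bash
python3 - <<'E'
from h import *
print(pose()[:3,3])
snap("wrist","w4")
E
```

```text
[0.6411 0.0585 0.178 ]
```

View pics/w4.png

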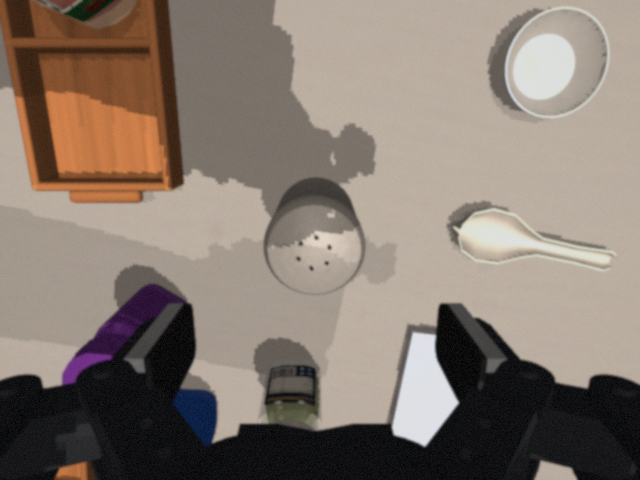

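```bash
python3 - <<'E'
from h import *
w=[cam("wrist",np.load(f"pics/w{i}.npy")) for i in(1,2,4)];t=cam("top")
print(tri((w[0],(414,289)),(w[1],(330,371)),(w[2],(315,255))), tri((w[2],(315,250)),(t,(160+560.5/4.2-.5,180+82.5/4.2-.5))),onz(w[2],(315,252),.09))
c,s=np.cos(np.radians(10.5)),np.sin(np.radians(10.5))
Lp=lambda x,y,z:(.470+c*x-s*y,.191+s*x+c*y,z)
print([proj(w[2],Lp(x,-.138,.03)) for x in(-.048,.048)])
print([onz(w[2],p,.03) for p in [(32,189),(183,187)]], Lp(-.048,-.138,.03),Lp(.048,-.138,.03))
E
```

```text
(array([0.6407, 0.0577, 0.0861]), np.float64(3.660811919999572)) (array([0.6399, 0.0591, 0.094 ]), np.float64(0.21369877962642536)) [0.6402 0.0569 0.09  ]
[array([ 35.2334, 191.3263]), array([175.818 , 190.7996])]
[array([0.4458, 0.0478, 0.03  ]), array([0.5469, 0.0675, 0.03  ])] (np.float64(0.44795226695484647), np.float64(0.04656351753255117), 0.03) (np.float64(0.5423447380809862), np.float64(0.06405812797979732), 0.03)
```

>>> {"name": "play_rows", "arguments": {"deltas": [{"dx": 0,"dy": -1,"dz": 40,"rx": 0,"ry": 0,"rz": 0,"hand": 85},{"dx": 0,"dy": -1,"dz": 80,"rx": 0,"ry": 0,"rz": 0,"hand": 85},{"dx": 0,"dy": -1,"dz": 110,"rx": 0,"ry": 0,"rz": 0,"hand": 85},{"dx": 0,"dy": -1,"dz": 120,"rx": 0,"ry": 0,"rz": 0,"hand": 85},{"dx": 0,"dy": -1,"dz": 120,"rx": 0,"ry": 0,"rz": 0,"hand": 60},{"dx": 0,"dy": -1,"dz": 120,"rx": 0,"ry": 0,"rz": 0,"hand": 40},{"dx": 0,"dy": -1,"dz": 120,"rx": 0,"ry": 0,"rz": 0,"hand": 40},{"dx": 0,"dy": -1,"dz": 120,"rx": 0,"ry": 0,"rz": 0,"hand": 40}], "force": 50}}

```text
t: 10.43
tool_pos: [0.6403, 0.0607, 0.062]
ee_rot: [0.639, 0.769, 0.002, 0.002]
contact_force: [0.5, -0.5, -1.0]
finger_gap: 0.0569
```

```bash
python3 - <<'E'
from h import *
z=pose()[2,3];print(pose())
c,s=np.cos(np.radians(10.5)),np.sin(np.radians(10.5))
p=(.470+s*.09,.191-c*.09);print(p)
go((*p,z+.06),100.5)
E
```

```text
[[-0.1825  0.9832  0.0056  0.6403]
 [ 0.9832  0.1825 -0.0001  0.0607]
 [-0.0011  0.0055 -1.      0.062 ]
 [ 0.      0.      0.      1.    ]]
(np.float64(0.48640119729429326), np.float64(0.10250705831924409))
d [  69.1 -143.4  -60.9] r [0.31 0.06 0.01]
```

>>> {"name": "play_rows", "arguments": {"deltas": [{"dx": 0,"dy": 0,"dz": -35,"rx": 0,"ry": 0,"rz": 0,"hand": 40},{"dx": 8,"dy": -17,"dz": -60,"rx": 0,"ry": 0,"rz": 0,"hand": 40},{"dx": 24,"dy": -50,"dz": -63,"rx": 0,"ry": 0,"rz": 0,"hand": 40},{"dx": 40,"dy": -82,"dz": -63,"rx": 0,"ry": 0,"rz": 0,"hand": 40},{"dx": 55,"dy": -113,"dz": -63,"rx": 0,"ry": 0,"rz": 0,"hand": 40},{"dx": 66,"dy": -134,"dz": -63,"rx": 0,"ry": 0,"rz": 0,"hand": 40},{"dx": 70,"dy": -142,"dz": -63,"rx": 0,"ry": 0,"rz": 0,"hand": 40},{"dx": 70,"dy": -142,"dz": -55,"rx": 0,"ry": 0,"rz": 0,"hand": 40}]}}

```text
t: 11.1
tool_pos: [0.4865, 0.1043, 0.1169]
ee_rot: [0.639, 0.769, 0.002, 0.002]
contact_force: [0.9, 0.1, -1.2]
finger_gap: 0.0571
```

```bash
python3 - <<'E'
from h import *
go((.487,.104,.068),100.5)
E
```

```text
d [-0.4  0.1 48.9] r [0.35 0.03 0.08]
```

>>> {"name": "play_rows", "arguments": {"deltas": [{"dx": 0,"dy": 0,"dz": 16,"rx": 0,"ry": 0,"rz": 0,"hand": 40},{"dx": 0,"dy": 0,"dz": 32,"rx": 0,"ry": 0,"rz": 0,"hand": 40},{"dx": 0,"dy": 0,"dz": 42,"rx": 0,"ry": 0,"rz": 0,"hand": 40},{"dx": 0,"dy": 0,"dz": 46,"rx": 0,"ry": 0,"rz": 0,"hand": 40},{"dx": 0,"dy": 0,"dz": 48,"rx": 0,"ry": 0,"rz": 0,"hand": 40},{"dx": 0,"dy": 0,"dz": 48,"rx": 0,"ry": 0,"rz": 0,"hand": 40},{"dx": 0,"dy": 0,"dz": 48,"rx": 0,"ry": 0,"rz": 0,"hand": 40}]}}

```text
t: 11.68
tool_pos: [0.4865, 0.103, 0.067]
ee_rot: [0.64, 0.769, -0.0, 0.0]
contact_force: [-4.7, -1.0, 5.7]
finger_gap: 0.0567
```

>>> {"name": "play_rows", "arguments": {"deltas": [{"dx": 0,"dy": 0,"dz": 0,"rx": 0,"ry": 0,"rz": 0,"hand": 85},{"dx": 0,"dy": 0,"dz": 0,"rx": 0,"ry": 0,"rz": 0,"hand": 85},{"dx": 0,"dy": 0,"dz": 0,"rx": 0,"ry": 0,"rz": 0,"hand": 85},{"dx": 0,"dy": 0,"dz": -20,"rx": 0,"ry": 0,"rz": 0,"hand": 85},{"dx": 0,"dy": 0,"dz": -60,"rx": 0,"ry": 0,"rz": 0,"hand": 85},{"dx": 0,"dy": 0,"dz": -100,"rx": 0,"ry": 0,"rz": 0,"hand": 85},{"dx": 0,"dy": 0,"dz": -125,"rx": 0,"ry": 0,"rz": 0,"hand": 85}]}}

```text
t: 12.27
tool_pos: [0.4874, 0.1036, 0.1945]
ee_rot: [0.639, 0.769, 0.002, 0.002]
contact_force: [1.5, 0.2, 0.4]
finger_gap: 0.0848
```

```bash
python3 - <<'E'
from h import *
print(pose()[:3,3])
t=cam("top");s=cam("scene");w2=cam("wrist",np.load("pics/w2.npy"))
f=lambda x0,p:(x0+(p[0]+.5)/4.2-.5,180+(p[1]+.5)/4.2-.5)
print(tri((t,f(310,(194,60))),(s,(304,190))))
go((.65,-.06,.20),90)
E
```

```text
[0.4874 0.1036 0.1945]
(array([ 0.6492, -0.0862,  0.0988]), np.float64(0.766916353478795))
d [-190.5  130.2   -4.8] r [ 0.29  0.   10.49]
```

>>> {"name": "play_rows", "arguments": {"deltas": [{"dx": -34,"dy": 21,"dz": -5,"rx": 0,"ry": 0,"rz": 2,"hand": 70},{"dx": -69,"dy": 42,"dz": -5,"rx": 0,"ry": 0,"rz": 4,"hand": 70},{"dx": -104,"dy": 62,"dz": -5,"rx": 0,"ry": 0,"rz": 6.3,"hand": 70},{"dx": -139,"dy": 82,"dz": -5,"rx": 0,"ry": 0,"rz": 6.3,"hand": 70},{"dx": -174,"dy": 102,"dz": -5,"rx": 0,"ry": 0,"rz": 6.3,"hand": 70},{"dx": -203,"dy": 118,"dz": -5,"rx": 0,"ry": 0,"rz": 6.3,"hand": 70},{"dx": -216,"dy": 125,"dz": -5,"rx": 0,"ry": 0,"rz": 6.3,"hand": 70},{"dx": -216,"dy": 125,"dz": -5,"rx": 0,"ry": 0,"rz": 6.3,"hand": 70}]}}

```text
t: 12.93
tool_pos: [0.6499, -0.0898, 0.1938]
ee_rot: [0.682, 0.731, -0.0, 0.0]
contact_force: [0.1, 0.5, -0.3]
finger_gap: 0.0698
```

```bash
python3 - <<'E'
from h import *
go((.649,-.086,.2),94.2)
snap("wrist","w5")
print(proj(cam("wrist"),(.649,-.086,.098)))
E
```

```text
d [ 3.9 -0.7 -6.2] r [ 0.01  0.06 -0.24]
[317.696  242.1228]
```

View pics/w5.png

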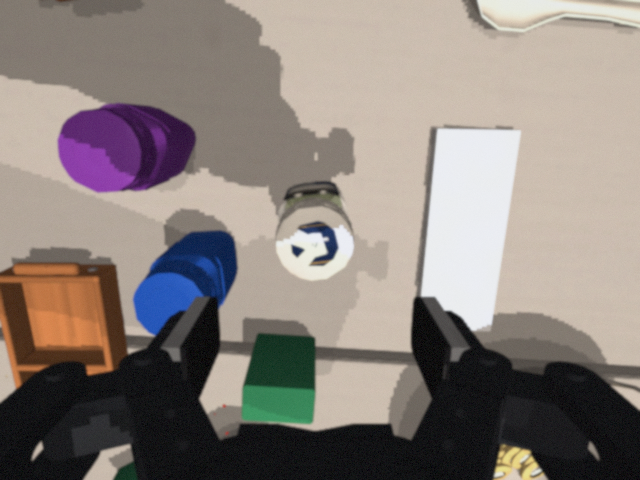

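```bash
python3 - <<'E'
from h import *
w=cam("wrist",np.load("pics/w5.npy"));t=cam("top")
P=[(247,379),(316,379),(314,421),(242,419)]
for z in (.065,.075):
  Q=np.array([onz(w,p,z) for p in P]);print(z,Q,[round(1e3*np.linalg.norm(Q[i]-Q[i-1]),1) for i in range(4)])
print([onz(w,p,0) for p in [(256,334),(315,335)]])
f=lambda x0,p:(x0+(p[0]+.5)/4.2-.5,180+(p[1]+.5)/4.2-.5)
T=[(396,140),(398,52),(450,52),(447,140)]
for a,b in zip(P,T): print(tri((w,a),(t,f(310,b))))
go((.647,-.087,.062),94.2)
E
```

```text
0.065 [[ 0.6071 -0.2051  0.065 ]
 [ 0.6573 -0.2017  0.065 ]
 [ 0.6583 -0.2383  0.065 ]
 [ 0.6041 -0.2402  0.065 ]] [np.float64(35.1), np.float64(50.3), np.float64(36.6), np.float64(54.2)]
0.075 [[ 0.6085 -0.198   0.075 ]
 [ 0.6568 -0.1947  0.075 ]
 [ 0.6578 -0.2299  0.075 ]
 [ 0.6057 -0.2317  0.075 ]] [np.float64(33.8), np.float64(48.4), np.float64(35.1), np.float64(52.1)]
[array([ 0.6047, -0.205 ,  0.    ]), array([ 0.6567, -0.2025,  0.    ])]
(array([ 0.6077, -0.2   ,  0.0717]), np.float64(0.49346650053360136))
(array([ 0.6587, -0.204 ,  0.0629]), np.float64(1.4257450572820447))
(array([ 0.6576, -0.2325,  0.0717]), np.float64(0.3716354984420027))
(array([ 0.6057, -0.2273,  0.0795]), np.float64(0.8380616635766298))
d [  0.9  -1.6 132.3] r [-0.05 -0.02 -0.15]
```

>>> {"name": "play_rows", "arguments": {"deltas": [{"dx": 1,"dy": -2,"dz": 40,"rx": 0,"ry": 0,"rz": 0,"hand": 70},{"dx": 1,"dy": -2,"dz": 80,"rx": 0,"ry": 0,"rz": 0,"hand": 70},{"dx": 1,"dy": -2,"dz": 115,"rx": 0,"ry": 0,"rz": 0,"hand": 70},{"dx": 1,"dy": -2,"dz": 130,"rx": 0,"ry": 0,"rz": 0,"hand": 70},{"dx": 1,"dy": -2,"dz": 130,"rx": 0,"ry": 0,"rz": 0,"hand": 50},{"dx": 1,"dy": -2,"dz": 130,"rx": 0,"ry": 0,"rz": 0,"hand": 30},{"dx": 1,"dy": -2,"dz": 130,"rx": 0,"ry": 0,"rz": 0,"hand": 30},{"dx": 1,"dy": -2,"dz": 130,"rx": 0,"ry": 0,"rz": 0,"hand": 30}], "force": 45}}

```text
t: 13.65
tool_pos: [0.6476, -0.0852, 0.0684]
ee_rot: [0.681, 0.733, 0.001, 0.002]
contact_force: [0.3, 0.1, -1.0]
finger_gap: 0.0455
```

```bash
python3 - <<'E'
from h import *
z=pose()[2,3];print(pose()[:3,3])
w5=cam("wrist",np.load("pics/w5.npy"))
c,s=np.cos(np.radians(4.2)),np.sin(np.radians(4.2))
S=lambda x,y,zz=.03:np.array((.4493+c*x-s*y,-.2178+s*x+c*y,zz))
print([proj(w5,S(x,.071)) for x in(-.042,.042)])
p=S(0,.029);print(p)
go((p[0],p[1],z+.1),94.2)
E
```

```text
[ 0.6476 -0.0852  0.0684]
[array([-12.2616, 273.1545]), array([ 97.5808, 272.6404])]
[ 0.4472 -0.1889  0.03  ]
d [ -88.8 -207.1 -100.8] r [0.24 0.07 0.03]
```

>>> {"name": "play_rows", "arguments": {"deltas": [{"dx": 0,"dy": 0,"dz": -35,"rx": 0,"ry": 0,"rz": 0,"hand": 30},{"dx": 0,"dy": 0,"dz": -75,"rx": 0,"ry": 0,"rz": 0,"hand": 30},{"dx": 0,"dy": 0,"dz": -112,"rx": 0,"ry": 0,"rz": 0,"hand": 30},{"dx": -8,"dy": -20,"dz": -128,"rx": 0,"ry": 0,"rz": 0,"hand": 30},{"dx": -23,"dy": -55,"dz": -130,"rx": 0,"ry": 0,"rz": 0,"hand": 30},{"dx": -39,"dy": -92,"dz": -130,"rx": 0,"ry": 0,"rz": 0,"hand": 30},{"dx": -55,"dy": -129,"dz": -130,"rx": 0,"ry": 0,"rz": 0,"hand": 30},{"dx": -71,"dy": -166,"dz": -130,"rx": 0,"ry": 0,"rz": 0,"hand": 30}]}}

```text
t: 14.32
tool_pos: [0.4851, -0.169, 0.1982]
ee_rot: [0.68, 0.733, 0.001, 0.002]
contact_force: [0.5, -0.6, -2.0]
finger_gap: 0.0451
```

```bash
python3 - <<'E'
from h import *
go((.4475,-.189,.0744),94.2); print(arm.state()["finger_gap"])
E
```

```text
d [-16.8 -39.5 123.7] r [0.23 0.16 0.05]
0.04514850902151081
```

>>> {"name": "play_rows", "arguments": {"deltas": [{"dx": -12,"dy": -25,"dz": 5,"rx": 0,"ry": 0,"rz": 0,"hand": 30},{"dx": -17,"dy": -38,"dz": 25,"rx": 0,"ry": 0,"rz": 0,"hand": 30},{"dx": -17,"dy": -40,"dz": 55,"rx": 0,"ry": 0,"rz": 0,"hand": 30},{"dx": -17,"dy": -40,"dz": 80,"rx": 0,"ry": 0,"rz": 0,"hand": 30},{"dx": -17,"dy": -40,"dz": 98,"rx": 0,"ry": 0,"rz": 0,"hand": 30},{"dx": -17,"dy": -40,"dz": 110,"rx": 0,"ry": 0,"rz": 0,"hand": 30},{"dx": -17,"dy": -40,"dz": 116,"rx": 0,"ry": 0,"rz": 0,"hand": 30},{"dx": -17,"dy": -40,"dz": 118,"rx": 0,"ry": 0,"rz": 0,"hand": 30}]}}

```text
t: 14.98
tool_pos: [0.4472, -0.1881, 0.0778]
ee_rot: [0.681, 0.733, 0.0, 0.0]
contact_force: [-0.1, 0.9, -1.3]
finger_gap: 0.0444
```

```bash
python3 - <<'E'
from h import *
go((.4475,-.189,.0744),94.2); print(arm.state()["contact_force"])
E
```

```text
d [-0.9  0.2  3.4] r [0.02 0.01 0.01]
[-0.0642  0.9496 -1.3304]
```

>>> {"name": "play_rows", "arguments": {"deltas": [{"dx": 0,"dy": 0,"dz": 2,"rx": 0,"ry": 0,"rz": 0,"hand": 30},{"dx": 0,"dy": 0,"dz": 4,"rx": 0,"ry": 0,"rz": 0,"hand": 30},{"dx": 0,"dy": 0,"dz": 4.5,"rx": 0,"ry": 0,"rz": 0,"hand": 30}]}}

```text
t: 15.23
tool_pos: [0.4479, -0.1885, 0.0741]
ee_rot: [0.681, 0.733, 0.0, 0.001]
contact_force: [0.2, -0.7, -1.5]
finger_gap: 0.0449
```

>>> {"name": "play_rows", "arguments": {"deltas": [{"dx": 0,"dy": 0,"dz": 1.5,"rx": 0,"ry": 0,"rz": 0,"hand": 30},{"dx": 0,"dy": 0,"dz": 3,"rx": 0,"ry": 0,"rz": 0,"hand": 30},{"dx": 0,"dy": 0,"dz": 3,"rx": 0,"ry": 0,"rz": 0,"hand": 30}]}}

```text
t: 15.48
tool_pos: [0.4477, -0.1884, 0.0709]
ee_rot: [0.681, 0.733, 0.0, 0.001]
contact_force: [-0.0, 0.7, 1.3]
finger_gap: 0.0449
```

>>> {"name": "play_rows", "arguments": {"deltas": [{"dx": 0,"dy": 0,"dz": 0.5,"rx": 0,"ry": 0,"rz": 0,"hand": 75},{"dx": 0,"dy": 0,"dz": 0.5,"rx": 0,"ry": 0,"rz": 0,"hand": 75},{"dx": 0,"dy": 0,"dz": 0.5,"rx": 0,"ry": 0,"rz": 0,"hand": 75},{"dx": 0,"dy": 0,"dz": -20,"rx": 0,"ry": 0,"rz": 0,"hand": 75},{"dx": 0,"dy": 0,"dz": -60,"rx": 0,"ry": 0,"rz": 0,"hand": 75},{"dx": 0,"dy": 0,"dz": -100,"rx": 0,"ry": 0,"rz": 0,"hand": 75}]}}

```text
t: 15.98
tool_pos: [0.4453, -0.1871, 0.1689]
ee_rot: [0.681, 0.732, -0.001, -0.003]
contact_force: [1.0, -0.2, 0.7]
finger_gap: 0.0751
```

```bash
python3 - <<'E'
from h import *
print(pose()[:3,3])
go((.632,-.19,.19),91)
E
```

```text
[ 0.4453 -0.1871  0.1689]
d [-16.4 185.9 -22. ] r [-0.27 -0.17  3.19]
```

>>> {"name": "play_rows", "arguments": {"deltas": [{"dx": -8,"dy": 38,"dz": -18,"rx": 0,"ry": 0,"rz": 3,"hand": 80},{"dx": -16,"dy": 78,"dz": -18,"rx": 0,"ry": 0,"rz": 3,"hand": 80},{"dx": -24,"dy": 118,"dz": -18,"rx": 0,"ry": 0,"rz": 3,"hand": 80},{"dx": -32,"dy": 155,"dz": -18,"rx": 0,"ry": 0,"rz": 3,"hand": 80},{"dx": -40,"dy": 180,"dz": -18,"rx": 0,"ry": 0,"rz": 3,"hand": 80},{"dx": -41,"dy": 187,"dz": -18,"rx": 0,"ry": 0,"rz": 3,"hand": 80},{"dx": -41,"dy": 187,"dz": -18,"rx": 0,"ry": 0,"rz": 3,"hand": 80}]}}

```text
t: 16.57
tool_pos: [0.6381, -0.2154, 0.186]
ee_rot: [0.699, 0.715, -0.0, -0.001]
contact_force: [-0.8, 1.3, -0.2]
finger_gap: 0.0802
```

```bash
python3 - <<'E'
from h import *
print(pose()[:3,3])
snap("wrist","w6")
w=cam("wrist")
print([proj(w,p) for p in [(.632,-.216,.075),(.6,-.17,.02)]])
E
```

```text
[ 0.6381 -0.2154  0.186 ]
[array([309.1021, 238.804 ]), array([266.4305, 154.6046])]
```

View pics/w6.png

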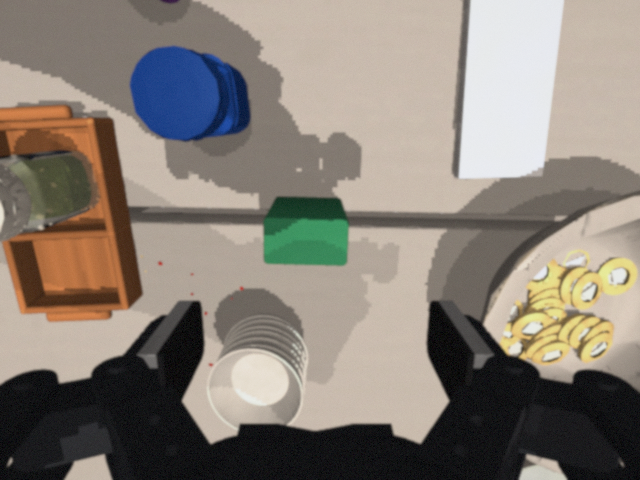

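```bash
python3 - <<'E'
from h import *
w=cam("wrist",np.load("pics/w6.npy"))
Q=np.array([onz(w,p,.075) for p in[(264,219),(347,219),(347,264),(264,262)]]);print(Q,Q.mean(0))
go((*Q.mean(0)[:2],.052),91.5)
E
```

```text
[[ 0.6059 -0.204   0.075 ]
 [ 0.656  -0.203   0.075 ]
 [ 0.6572 -0.2317  0.075 ]
 [ 0.6055 -0.2315  0.075 ]] [ 0.6311 -0.2176  0.075 ]
d [ -2.3  -5.5 134.7] r [-0.1  -0.04 -0.28]
```

>>> {"name": "play_rows", "arguments": {"deltas": [{"dx": -2,"dy": -5,"dz": 35,"rx": 0,"ry": 0,"rz": 0,"hand": 70},{"dx": -2,"dy": -5,"dz": 75,"rx": 0,"ry": 0,"rz": 0,"hand": 70},{"dx": -2,"dy": -5,"dz": 112,"rx": 0,"ry": 0,"rz": 0,"hand": 70},{"dx": -2,"dy": -5,"dz": 130,"rx": 0,"ry": 0,"rz": 0,"hand": 70},{"dx": -2,"dy": -5,"dz": 134,"rx": 0,"ry": 0,"rz": 0,"hand": 70},{"dx": -2,"dy": -5,"dz": 134,"rx": 0,"ry": 0,"rz": 0,"hand": 45},{"dx": -2,"dy": -5,"dz": 134,"rx": 0,"ry": 0,"rz": 0,"hand": 40},{"dx": -2,"dy": -5,"dz": 134,"rx": 0,"ry": 0,"rz": 0,"hand": 40}], "force": 30}}

```text
t: 17.28
tool_pos: [0.6331, -0.2183, 0.0574]
ee_rot: [0.7, 0.714, 0.001, 0.002]
contact_force: [-0.2, -0.2, -0.0]
finger_gap: 0.0521
```

>>> {"name": "play_rows", "arguments": {"deltas": [{"dx": 0,"dy": 0,"dz": 0,"rx": 0,"ry": 0,"rz": 0,"hand": 40},{"dx": 0,"dy": 0,"dz": 0,"rx": 0,"ry": 0,"rz": 0,"hand": 40}], "force": 30}}

```text
t: 17.45
tool_pos: [0.6329, -0.2181, 0.0566]
ee_rot: [0.7, 0.714, 0.001, 0.002]
contact_force: [0.4, -0.2, -0.4]
finger_gap: 0.0516
```

```bash
python3 - <<'E'
from h import *
z=pose()[2,3];print(pose()[:3,3])
c,s=np.cos(np.radians(4.2)),np.sin(np.radians(4.2))
p=(.4493+s*.039,-.2178-c*.039);print(p)
go((*p,z+.1),94.2)
E
```

```text
[ 0.6329 -0.2181  0.0566]
(np.float64(0.4521562896879776), np.float64(-0.25669526461175385))
d [ -35.  -181.2 -100.6] r [ 0.21  0.11 -3.  ]
```

>>> {"name": "play_rows", "arguments": {"deltas": [{"dx": 0,"dy": 0,"dz": -35,"rx": 0,"ry": 0,"rz": 0,"hand": 40},{"dx": -2,"dy": -10,"dz": -70,"rx": 0,"ry": 0,"rz": 0,"hand": 40},{"dx": -9,"dy": -45,"dz": -80,"rx": 0,"ry": 0,"rz": -1,"hand": 40},{"dx": -17,"dy": -85,"dz": -80,"rx": 0,"ry": 0,"rz": -3,"hand": 40},{"dx": -25,"dy": -124,"dz": -80,"rx": 0,"ry": 0,"rz": -3,"hand": 40},{"dx": -32,"dy": -160,"dz": -80,"rx": 0,"ry": 0,"rz": -3,"hand": 40},{"dx": -35,"dy": -178,"dz": -75,"rx": 0,"ry": 0,"rz": -3,"hand": 40},{"dx": -35,"dy": -181,"dz": -65,"rx": 0,"ry": 0,"rz": -3,"hand": 40}], "force": 30}}

```text
t: 18.12
tool_pos: [0.4497, -0.2578, 0.1216]
ee_rot: [0.682, 0.731, -0.0, 0.002]
contact_force: [1.4, 0.3, -0.7]
finger_gap: 0.0516
```

```bash
python3 - <<'E'
from h import *
go((.452,-.2567,.062),94.2)
E
```

```text
d [ 1.1  2.3 59.6] r [ 0.13  0.19 -0.18]
```

>>> {"name": "play_rows", "arguments": {"deltas": [{"dx": 0.5,"dy": 0,"dz": 10,"rx": 0,"ry": 0,"rz": 0,"hand": 40},{"dx": 0.5,"dy": 0,"dz": 25,"rx": 0,"ry": 0,"rz": 0,"hand": 40},{"dx": 0.5,"dy": 0,"dz": 40,"rx": 0,"ry": 0,"rz": 0,"hand": 40},{"dx": 0.5,"dy": 0,"dz": 50,"rx": 0,"ry": 0,"rz": 0,"hand": 40},{"dx": 0.5,"dy": 0,"dz": 54,"rx": 0,"ry": 0,"rz": 0,"hand": 40},{"dx": 0.5,"dy": 0,"dz": 57,"rx": 0,"ry": 0,"rz": 0,"hand": 40},{"dx": 0.5,"dy": 0,"dz": 57,"rx": 0,"ry": 0,"rz": 0,"hand": 40}]}}

```text
t: 18.7
tool_pos: [0.4518, -0.2554, 0.0617]
ee_rot: [0.68, 0.733, 0.0, -0.0]
contact_force: [0.2, 0.3, -1.1]
finger_gap: 0.0518
```

>>> {"name": "play_rows", "arguments": {"deltas": [{"dx": 0,"dy": 0,"dz": 1.5,"rx": 0,"ry": 0,"rz": 0,"hand": 40},{"dx": 0,"dy": 0,"dz": 2,"rx": 0,"ry": 0,"rz": 0,"hand": 40},{"dx": 0,"dy": 0,"dz": 2,"rx": 0,"ry": 0,"rz": 0,"hand": 40}]}}

```text
t: 18.95
tool_pos: [0.452, -0.2561, 0.0608]
ee_rot: [0.681, 0.733, 0.0, 0.001]
contact_force: [0.2, 1.3, 0.0]
finger_gap: 0.0517
```

>>> {"name": "play_rows", "arguments": {"deltas": [{"dx": 0,"dy": 0,"dz": 1.5,"rx": 0,"ry": 0,"rz": 0,"hand": 40},{"dx": 0,"dy": 0,"dz": 1.5,"rx": 0,"ry": 0,"rz": 0,"hand": 40}]}}

```text
t: 19.12
tool_pos: [0.4521, -0.2563, 0.0608]
ee_rot: [0.681, 0.732, 0.0, 0.001]
contact_force: [-1.4, 2.0, 5.8]
finger_gap: 0.0518
```

On the floor (z stalls, force up). Release, rise, retreat.

>>> {"name": "play_rows", "arguments": {"deltas": [{"dx": 0,"dy": 0,"dz": -1,"rx": 0,"ry": 0,"rz": 0,"hand": 75},{"dx": 0,"dy": 0,"dz": -1,"rx": 0,"ry": 0,"rz": 0,"hand": 75},{"dx": 0,"dy": 0,"dz": -1,"rx": 0,"ry": 0,"rz": 0,"hand": 75},{"dx": 0,"dy": 0,"dz": -20,"rx": 0,"ry": 0,"rz": 0,"hand": 75},{"dx": 0,"dy": 0,"dz": -60,"rx": 0,"ry": 0,"rz": 0,"hand": 75},{"dx": 0,"dy": 0,"dz": -100,"rx": 0,"ry": 0,"rz": 0,"hand": 75},{"dx": 0,"dy": 0,"dz": -140,"rx": 0,"ry": 0,"rz": 0,"hand": 75},{"dx": -20,"dy": -20,"dz": -170,"rx": 0,"ry": 0,"rz": 0,"hand": 75}]}}

```text
t: 19.78
tool_pos: [0.4352, -0.2751, 0.2319]
ee_rot: [0.679, 0.734, 0.001, 0.002]
contact_force: [0.8, -1.0, 0.3]
finger_gap: 0.0748
```

>>> {"name": "play_rows", "arguments": {"deltas": [{"dx": -40,"dy": -10,"dz": 0,"rx": 0,"ry": 0,"rz": 0,"hand": 75},{"dx": -80,"dy": -20,"dz": 0,"rx": 0,"ry": 0,"rz": 0,"hand": 75},{"dx": -120,"dy": -30,"dz": 0,"rx": 0,"ry": 0,"rz": 0,"hand": 75},{"dx": -140,"dy": -40,"dz": 0,"rx": 0,"ry": 0,"rz": 0,"hand": 75},{"dx": -140,"dy": -40,"dz": 0,"rx": 0,"ry": 0,"rz": 0,"hand": 75},{"dx": -140,"dy": -40,"dz": 0,"rx": 0,"ry": 0,"rz": 0,"hand": 75}]}}

```text
t: 20.28
tool_pos: [0.4024, -0.4205, 0.2276]
ee_rot: [0.682, 0.732, 0.0, -0.001]
contact_force: [-0.2, 0.4, -0.8]
finger_gap: 0.075
```

```bash
python3 - <<'E'
from h import *
a=arm.grab_frame("scene")[:,:,::-1];b=arm.grab_frame("top")[:,:,::-1]
A=cv2.resize(a[160:440,200:460],None,fx=1.5,fy=1.5,interpolation=2)[:420,:390]
B=cv2.resize(b[185:325,165:495],(800,340),interpolation=2)
cv2.imwrite("pics/f1.png",cv2.resize(a[150:450,190:470],(640,600),interpolation=2));cv2.imwrite("pics/f2.png",B)
E
```

```text
(no output)
```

View pics/f1.png

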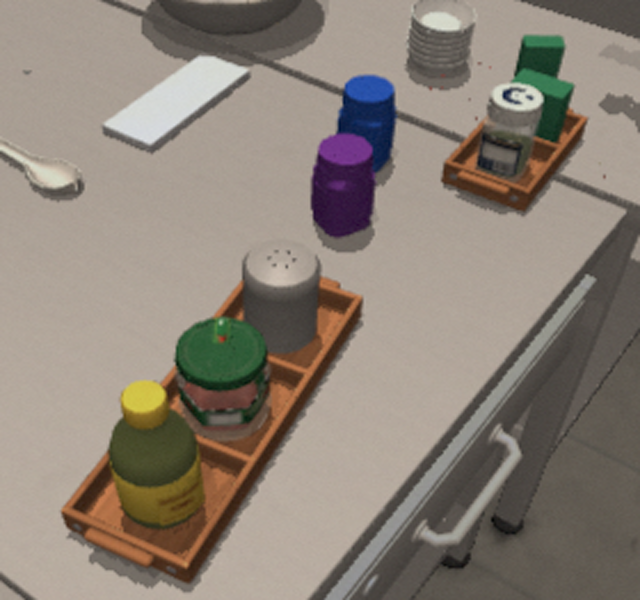

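View pics/f2.png

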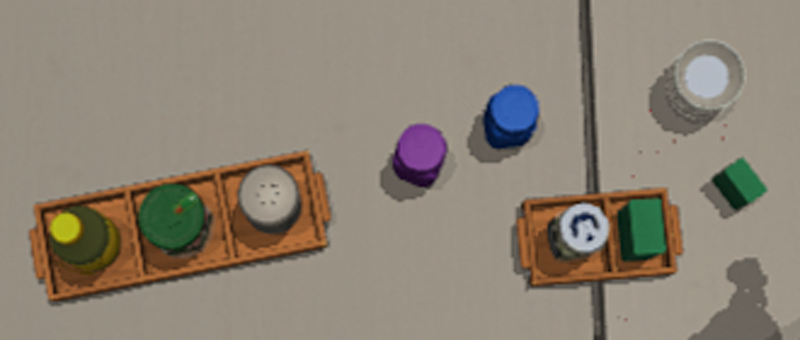

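All five stand upright in the right pockets; the dishes and look-alikes haven't been moved. Handing in.

```bash
python3 -c "
from cell import arm
print(arm.finish_job())"
```

```text
the job is handed in; nothing more can be done
None
```

I filled both caddies in the order asked and handed the job in at about 20.4 s of the 118 s allowed.

- **Long caddy:** oil bottle on the left, squat jar in the middle, shaker on the right.
- **Short caddy:** slim jar on the left, toothpick box on the right with its long side along the caddy's x.

**Last checks:**
- The final scene and top pictures show all five things standing upright in their pockets. The gripper was clear of everything.
- In those pictures the dish stack, the blue and purple jars and the smaller green box show no sign of having moved.
- The force reading rose at every set-down, and it stayed under about 6 N at the end of every move.
- The toothpick box is the listed size. It measured about 29 by 51 mm in the pictures, and the gripper closed on it at 52 mm.

**Disagreements:**
- The slim jar and the box touched down 2 to 4 mm lower on the arm's readout than I had worked out. I put this down to the arm still settling when I read the grasp height.
- The two-view estimates of the shaker differed by a few millimetres. I used the closer wrist view, and it was gripped and placed without trouble.
- Several early move calls were refused because every row needs all seven values. The robot did not move on those calls.

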